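Put the burger press away in the stay-lidded steel chest

TASK

Raise the lid of the steel chest and lock its folding stay by pushing the knee through past straight, so that the lid stands by itself; then put the burger press away inside the chest, standing flat on its floor (set it down, do not drop it). Finally break the knee of the stay and lower the lid gently until it is fully shut, never letting it fall, and leave everything else on the ledge as it was.

Things in the scene. Friction and masses are not known exactly. Their poses are not given: they have to be found in the camera images.
- chest: Fixed stainless open-topped chest, 210 mm (its x) by 250 mm (its y) by 90 mm high, walls 5 mm, floor 5 mm thick. Origin: centre of its underside, on the ledge. Its x axis points from its front (handle side, facing the robot) to its hinge side, z up. The folding stay is on its -y outer side. Yaw within 0.25 rad of the robot's.
- hinge (a point): Middle of the lid's hinge line, at chest (105, 0, 90) mm; the hinge axis runs along the chest's y. The lid is an 8 mm steel sheet, 210 by 250 mm, 0.5 kg. The handle bar lies 250 mm from the hinge line and 6 mm to the lid's outer side.
- lid_bar (a point): Centre of the lid's handle: round steel bar, 12 mm thick, 120 mm long along chest y, on two thin arms (55 mm either side) 40 mm beyond the lid's front edge in the lid's plane; a finger fits the 34 mm gap. 96 mm above the ledge when shut, 337 mm when raised (then the topmost thing). A gripper pointing down can pinch it (closing along chest x) throughout; the bar turns between the pads.
- lid (a joint): Lid angle in rad: 0 shut, 1.396 fully raised with the stay straight (about 1.39 locked). Its stiff hinge holds the lid still only above about 1.2 rad; lower than that it falls shut unless held. Lifting at the bar takes about 4 N. Pulling past 1.39 only strains the stay.
- knee (a joint): Knee of the folding stay, in rad: 0 folded (lid shut), 2.784 links in line, 2.964 against the stop past straight. Above 2.784 the stay is locked and holds the lid; below it the stay folds as the lid is lowered. Raising the lid brings it only to about 2.3 to 2.7; it must be pushed on to its stop, which lifts the lid the last little bit. Friction keeps it where it is left.
- knob (a point): Middle of the knee's cross knob: black rod, 16 mm thick, 77 mm long, along chest -y; this point is at chest y = -187 mm, the rod's end 28 mm further out. It moves on a circle of 101.5 mm about a pin at chest x = -45, z = 60 mm: (x, z) = (48, 20) folded, (19, 139) in line, (12, 145) locked. It locks by moving forwards (-x) and up, breaks by moving back and down, with 2 to 5 N.
- press_mid (a point): Burger press: a dark iron disc 110 mm across and 12 mm thick with a wooden grip bar above it on two posts; 68 mm high, 0.5 to 0.8 kg. This point is on its axis, half-way up (34 mm above its underside). The grip bar is 100 mm long along this frame's x, 24 mm wide (y) and 22 mm high, its middle 23 mm above this point; grip it across its width from above. Three start places, any yaw.
- cup: Ceramic cup 76 mm across with a bundle of bamboo skewers, 160 mm high in all; origin: centre of its underside. A bystander; it, the mill and the press swap places.
- mill: Turned wooden pepper mill, 62 mm across, 165 mm high; origin: centre of its underside. A bystander. (A fixed spice carousel, 180 mm across and 240 mm high, stands beyond at the left rear; a low platter at the right rear.)
- jar: Glass jar with steel cap, 62 mm across, 90 mm high, at the left of the chest's front; origin: centre of its underside. A bystander.
- lifter: Lid lifter lying in front of the chest, 175 mm long along its x, 12 mm high; origin near its middle, underside. A bystander.
Things that resemble listed ones, but are neither listed nor needed, are in the scene too. What is shaped like the part that bears press_mid but blue or green is not meant.

How it is judged:
On the way, in this order (a step that is already met when the one before it is completed fails the run):
1. the lid is fully up, its stay locked past straight, and let go (value of joint knee above 2.84 rad and value of joint lid above 1.3 rad and contact force between the fingers and chest below 0.3 N), for 0.3 s.
2. the press stands flat inside the chest, let go, with the stay still locked (value of joint knee above 2.84 rad and value of joint lid above 1.3 rad and x of press_mid in the frame of chest between -0.06 and 0.06 m and y of press_mid in the frame of chest between -0.08 and 0.08 m and z of press_mid in the frame of chest below 0.05 m and angle between press_mid's own z axis and vertical below 0.2 rad and contact force between the fingers and press below 0.3 N), for 0.2 s.
3. the knee is broken while the lid is still up (value of joint knee below 2.6 rad and value of joint lid above 0.8 rad), for 0.1 s.
At the end, for the whole second after the job is handed in: the lid is shut (under 0.03 rad) and at rest, and the press stands upright (within 0.2 rad) and at rest on the floor of the chest (value of joint lid below 0.03 rad and velocity of joint lid between -0.05 and 0.05 rad/s and x of press_mid in the frame of chest between -0.06 and 0.06 m and y of press_mid in the frame of chest between -0.08 and 0.08 m and z of press_mid in the frame of chest below 0.05 m and angle between press_mid's own z axis and vertical below 0.2 rad and linear speed of press below 0.03 m/s); the robot touches nothing.
It fails at once if the lid falls (turns shut faster than 2 rad/s) (velocity of joint lid below -2 rad/s).
It fails at once if the press is dropped into the chest (falling freely faster than 0.6 m/s within it) (x of press_mid in the frame of chest between -0.06 and 0.06 m and y of press_mid in the frame of chest between -0.08 and 0.08 m and z of press_mid in the frame of chest below 0.085 m and contact force between the fingers and press below 0.3 N and linear speed of press above 0.6 m/s).
It fails at once if a bystander is shifted by more than 25 mm or tipped (distance of any of cup, mill, jar, lifter from where it was at the start of the episode above 0.025 m or angle between any of cup, mill, jar, lifter's own z axis and vertical above 0.4 rad).
It also fails if it takes over 72 s, if anything falls off the work surface, if the arm or the gripper's body presses on something with over 40 N, if the wrist force passes 120 N, or if a joint passes its speed limit or range.

ROBOT

A 6-joint arm with a two-finger parallel gripper is mounted at the origin on the work surface. World frame = base frame: x ahead of the robot, y to its left, z up, the work surface at z = 0. Lengths are in m, angles in rad, forces in N, time in s.
With the tool pointing down it reaches from about 0.375 to 0.975 m from the base axis. Payload 3.8 kg.
Tool frame: the origin (TCP) lies on the centre line of the jaws, within the pads' length; the fingertips stand 25 mm ahead of it and the grasp point (between the pads) lies 6 mm ahead of it; z points along the fingers, y is the line along which they close (so a half turn about z gives the same grasp; the last joint's range is limited). The gripper opens to 88 mm and grips with 3 to 60 N. Pads are 18 mm wide; open, the fingers measure 123 mm over their backs; the gripper's body (75 mm by 187 mm) begins 45 mm behind the grasp point.
Start: joints at [1.262, 0.264, 1.604, -0, 1.274, -0.037], TCP at [0.181, 0.65, 0.232] pointing down, gripper open.
Joint ranges: [-2.63, 2.63], [-0.94, 2.18], [0.31, 2.57], [-1.31, 4.45], [0, 2.66], [-2.55, 2.55]. Speed limits (rad/s): [2.57, 2.57, 3.14, 3.14, 3.14, 3.14].

INTERFACE

Orientations are given as a rotation vector (axis times angle).
In Python, from bench import get_state, camera, camera_params, job gives the robot as it stands.
- The arm moves only by the tool apply_moves, never from a script. Its argument "commands" is a list of rows, each a list of 3 entries, a list of its own where there are three numbers: the shift along the tool's x, y, z in mm, then the turn about the tool's z in degrees, then the opening, from 0 (shut) to 1 (fully open). In form: [[[dx, dy, dz], turn, jaw], ...]. A call has exactly 10 rows; each row is the pose to reach, as a shift and turn from the pose commanded when the call began, along the tool's axes at that moment; what a row does not reach only later rows make up. A row lasts 1/12 s, in which the tool goes at most 41.7 mm and 7.16 degrees, less where a joint would pass 70% of its speed; a pose out of reach is approached as far as the arm can. A call with a gripper value outside its range is refused whole. The fingers move at their own pace and stop on an object; the grip force is fixed at half the most. Time passes only in rows, so rows that repeat a pose let the fingers close, or fill a call up. It gives the time, the measured TCP pose, the force, the opening and the grip force at its end, in the units of the state.
- get_state(): the state, without advancing time (a new reading comes with each control period).
- camera(name): name is "side" or "top" or "wrist"; returns the picture (420x560x3 uint8, red, green, blue); there is no depth.
- camera_params(name): a dict with "mtx" (3x3 intrinsics, pixels), "R" (3x3) and "t" (3): a world point X has camera coordinates R X + t. Camera axes: x right, y down, z forward; pixel columns grow to the right and rows downward; lengths in m; the calibration is good to about 2 mm. A picture is of the moment at which its call begins: read the wrist's pose just before it. camera_params takes no time and is no camera call; for the wrist camera it gives the pose at the moment of the call.
- job.close_job(): hands the job in; it is judged then, once.
The state is a dict: "time_s": time; "qpos": joint angles; "joint_vel": joint speeds; "joint_torque": joint torques, N m; "tool_pos": TCP position; "ee_rot": TCP orientation; "contact_force": force on the tool from outside, world axes, zero at the start; "moment": the same for the moment, N m; "opening": opening from 0.0 (shut) to 1.0 (fully open); "gripper_force": force on a finger pad.
Only numpy, scipy, OpenCV 4.12 (cv2) and the standard library are available. Lean on these libraries where they do the work, as an engineer would, in place of code of your own. Each camera call takes 0.05 s, during which the arm holds its last target. There are 200 camera calls.

## Working session

There is one attempt and no reset: what is moved stays moved. The work goes in short steps, Python scripts to look and compute and a tool call to move; the robot and the scene stay as the last step left them, time stands still between calls to the robot, and variables do not carry over. Pictures are saved under pics/ and viewed, at most 10 in all, crops included, and the job is handed in when it is done.

Besides the shell and the picture viewer there is one more tool, called after ">>>" as name(argument=value, ...), one argument or row to a line, values as JSON. apply_moves: Moves the arm, as the interface text tells. Its arguments: {"type":"object","properties":{"commands":{"type":"array"}},"required":["commands"]}

```bash
mkdir -p pics; python3 - <<'E'
from bench import *
import cv2,numpy as np
np.set_printoptions(precision=4,suppress=True)
s=get_state();print(s)
for n in("top","side"):
    cv2.imwrite(f"pics/{n}0.png",cv2.resize(camera(n)[:,:,::-1],(800,600),interpolation=cv2.INTER_CUBIC))
    print(n,camera_params(n))
E
```

```text
{'time_s': 0.0, 'qpos': array([ 1.2621,  0.2648,  1.6054, -0.    ,  1.2737, -0.0369]), 'joint_vel': array([ 0.0008,  0.0004,  0.0005,  0.001 , -0.001 , -0.0003]), 'joint_torque': array([ -0.0028, -50.2125, -35.6865,   0.0724,   0.0295,  -0.0002]), 'tool_pos': array([0.181 , 0.6495, 0.2308]), 'ee_rot': array([-0.4256, -3.1123,  0.0035]), 'contact_force': array([-0.2332,  0.8757,  0.0228]), 'moment': array([-0.0194,  0.007 , -0.047 ]), 'gripper_force': 0.0, 'opening': 0.9969590654982438}
top {'mtx': array([[391.9225,   0.    , 278.8882],
       [  0.    , 391.9225, 200.4521],
       [  0.    ,   0.    ,   1.    ]]), 'R': array([[-0.0071, -0.9999,  0.0072],
       [-0.9868,  0.0058, -0.1618],
       [ 0.1618, -0.0082, -0.9868]]), 't': array([0.1081, 0.5436, 1.2604])}
side {'mtx': array([[396.6954,   0.    , 279.1227],
       [  0.    , 396.6954, 211.6772],
       [  0.    ,   0.    ,   1.    ]]), 'R': array([[ 0.8631, -0.5044, -0.0239],
       [-0.2908, -0.458 , -0.84  ],
       [ 0.4128,  0.732 , -0.542 ]]), 't': array([-0.4057,  0.2652,  0.8294])}
```

View pics/top0.png

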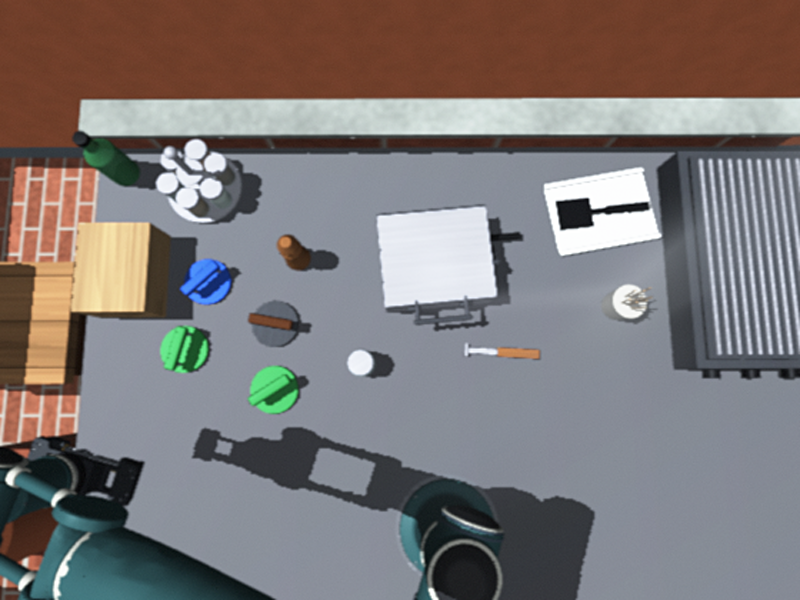

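View pics/side0.png

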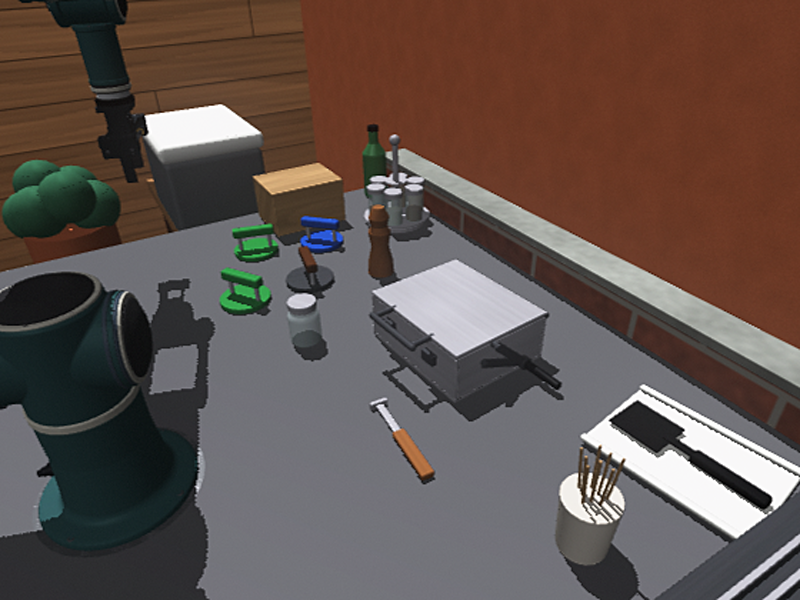

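```bash
python3 - <<'E'
from bench import *
import cv2,numpy as np
t=camera("top")[:,:,::-1]; s=camera("side")[:,:,::-1]
a=cv2.resize(t[135:245,255:375],None,fx=5,fy=5,interpolation=cv2.INTER_CUBIC)
b=cv2.resize(t[200:250,165:220],None,fx=3.6,fy=3.6,interpolation=cv2.INTER_CUBIC)
im=np.zeros((600,800,3),np.uint8); im[:550,:600]=a; im[:180,600:798]=b
cv2.imwrite("pics/crop.png",im)
E
```

```text
(no output)
```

View pics/crop.png

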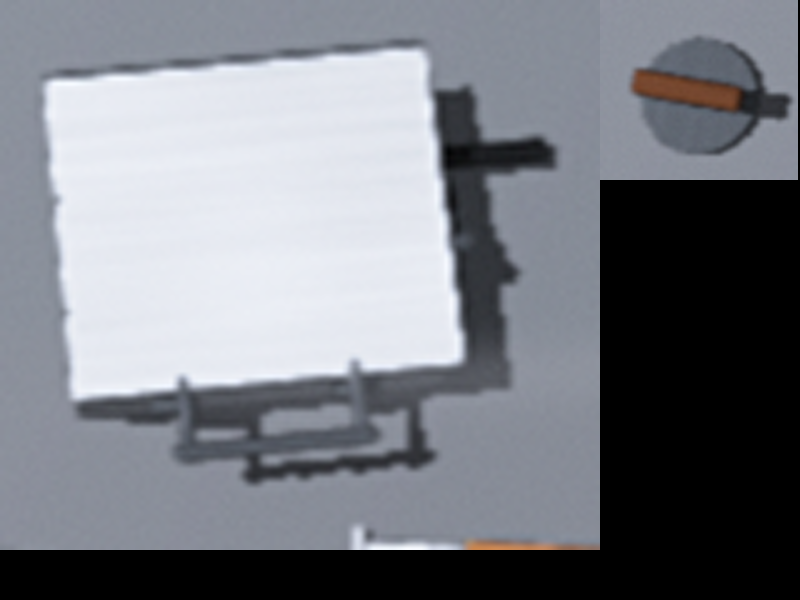

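```bash
cat > h.py <<'E'
from bench import *
import numpy as np
from scipy.spatial.transform import Rotation as R
from scipy.optimize import least_squares
np.set_printoptions(precision=4,suppress=True)
def proj(n,X):
    p=camera_params(n); c=np.atleast_2d(X)@p["R"].T+p["t"]; q=c@p["mtx"].T; return q[:,:2]/q[:,2:]
def ray(n,px,z):
    p=camera_params(n); d=p["R"].T@np.linalg.solve(p["mtx"],[*px,1]); o=-p["R"].T@p["t"]
    return o+d*(z-o[2])/d[2]
def c2w(c,p):
    p=np.atleast_2d(p); C,S=np.cos(c[2]),np.sin(c[2])
    return np.c_[c[0]+C*p[:,0]-S*p[:,1],c[1]+S*p[:,0]+C*p[:,1],p[:,2]]
def go(xyz,yaw=None):
    """shift(mm)/turn(deg) to TCP target; yaw = world direction of tool y"""
    s=get_state(); r=R.from_rotvec(s["ee_rot"]); M=r.as_matrix()
    cur=np.arctan2(M[1,1],M[0,1]); d=M.T@(np.array(xyz)-s["tool_pos"])*1000
    out=[d]
    if yaw is not None:
        t=-((yaw-cur+np.pi/2)%np.pi-np.pi/2); out.append(np.degrees(t))
    print("shift",*out,"toolz",M[:,2],"yaw",cur,"q6",s["qpos"][5])
E
python3 - <<'E'
from h import *
cr=lambda p:(np.array(p)+.5)/5-.5+[255,135]
px=cr([[44,78],[427,43],[464,362],[73,402],[177,452],[378,432],[555,152]])
L=np.array([[.105,.125,.098],[.105,-.125,.098],[-.105,-.125,.098],[-.105,.125,.098],[-.145,.06,.096],[-.145,-.06,.096],[.048,-.215,.020]])
f=least_squares(lambda c:(proj("top",c2w(c,L))-px).ravel(),[.75,0,0])
print(f.x,f.fun.reshape(-1,2))
cb=lambda p:(np.array(p)-[600,0]+.5)/3.6-.5+[165,200]
print("disc",ray("top",cb([702,96]),.012))
e=[ray("top",cb(p),.068) for p in([633,81],[741,100],[688,88])];print(e, np.arctan2(*(e[1]-e[0])[1::-1]))
for n,p in dict(mill=[289,240],jar=[360,363],cup=[630,298]).items(): print(n,ray("top",np.array(p)*.7,.15 if n!='jar' else .09))
c=f.x; print("bar",c2w(c,[-.145,0,.096])); go(c2w(c,[-.145,0,.096])[0],c[2])
E
```

```text
[0.6067 0.0192 0.084 ] [[ 0.5273  0.2149]
 [ 0.1431  0.6537]
 [ 0.397   0.1634]
 [ 0.3463 -0.8201]
 [ 1.143  -0.0705]
 [-1.3648  0.5231]
 [-1.2803 -0.623 ]]
disc [0.463  0.3944 0.012 ]
[array([0.4714, 0.4447, 0.068 ]), array([0.4537, 0.3475, 0.068 ]), array([0.4648, 0.3952, 0.068 ])] -1.750989375415608
mill [0.63   0.3415 0.15  ]
jar [0.3667 0.1905 0.09  ]
cup [ 0.4988 -0.3892  0.15  ]
bar [[0.4622 0.007  0.096 ]]
shift [-443.3497 -543.4925  136.0229] 69.61368584255668 toolz [-0.0004 -0.0014 -1.    ] yaw 1.2989926913705547 q6 -0.03690976024482912
```

>>> apply_moves(
  commands=[
    [[-443,-543,40],69.6,0.34],
    [[-443,-543,40],69.6,0.34],
    [[-443,-543,40],69.6,0.34],
    [[-443,-543,40],69.6,0.34],
    [[-443,-543,40],69.6,0.34],
    [[-443,-543,40],69.6,0.34],
    [[-443,-543,40],69.6,0.34],
    [[-443,-543,40],69.6,0.34],
    [[-443,-543,40],69.6,0.34],
    [[-443,-543,40],69.6,0.34],
  ],
)

```text
time_s: 1.03
tool_pos: [0.3481, 0.2672, 0.2083]
ee_rot: [2.132, 2.307, 0.001]
contact_force: [0.7, -0.7, 0.5]
opening: 0.342
gripper_force: 0.0
```

```bash
cat > k.py <<'E'
from h import *
# linkage: all in chest xz (m), lid angle -> knee / knob
H=np.array([.105,.090]);P=np.array([-.045,.060]);K0=np.array([.048,.020]);u=(np.array([.019,.139])-P);u/=np.linalg.norm(u)
rot=lambda v,a:np.array([v[0]*np.cos(a)+v[1]*np.sin(a),-v[0]*np.sin(a)+v[1]*np.cos(a)]) # +a raises
from scipy.optimize import brentq
f=lambda L:np.linalg.norm(H+rot(P+u*(.1015+L)-H,-1.396)-K0)-L
Ls=np.linspace(.02,.3,60); v=[f(l) for l in Ls]
for i in range(59):
    if v[i]*v[i+1]<0:
        L2=brentq(f,Ls[i],Ls[i+1])
A0=H+rot(P+u*(.1015+L2)-H,-1.396)-H
def knob(phi): # knob pos for lower-link offset phi below straight (phi>0 = unlocked) 
    a=np.arctan2(u[1],u[0])-phi; return P+.1015*np.array([np.cos(a),np.sin(a)])
if __name__=="__main__":
    print("L2",L2,"A0",A0+H)
    for lid in (0,.5,.8,1.,1.2,1.25,1.3,1.35,1.38,1.39,1.396):
        A=H+rot(A0,lid); d=np.linalg.norm(A-P)
        ca=(.1015**2+L2**2-d*d)/(2*.1015*L2); inter=np.arccos(np.clip(ca,-1,1))
        al=np.arccos(np.clip((.1015**2+d*d-L2**2)/(2*.1015*d),-1,1)); b=np.arctan2(*(A-P)[::-1])-al
        print(lid,"knee",2.784-(np.pi-inter),"knob",P+.1015*np.array([np.cos(b),np.sin(b)]),A)
E
python3 k.py; python3 - <<'E'
from h import *
go([.4622,.007,.171],.084);go([.4622,.007,.102],.084)
E
```

```text
L2 0.05077968829570162 A0 [0.0086 0.052 ]
0 knee -0.09090355421810914 knob [0.0486 0.0208] [0.0086 0.052 ]
0.5 knee 0.18803649103542996 knob [0.0516 0.0911] [0.0022 0.1029]
0.8 knee 0.7612054506026786 knob [0.0487 0.0991] [0.0106 0.1327]
1.0 knee 1.1822858649175796 knob [0.0454 0.1061] [0.021  0.1506]
1.2 knee 1.6893534925118514 knob [0.0399 0.1156] [0.0347 0.1661]
1.25 knee 1.8461097216373399 knob [0.0378 0.1187] [0.0386 0.1695]
1.3 knee 2.0290338545361406 knob [0.0349 0.1225] [0.0426 0.1727]
1.35 knee 2.2652339774463606 knob [0.0307 0.1276] [0.0469 0.1757]
1.38 knee 2.4794035753481083 knob [0.0263 0.1323] [0.0495 0.1774]
1.39 knee 2.5977499612944843 knob [0.0236 0.1348] [0.0503 0.178 ]
1.396 knee 2.784 knob [0.0189 0.1389] [0.0509 0.1783]
shift [-268.4305   93.165    37.2645] -0.28760377450655983 toolz [ 0.0005  0.0002 -1.    ] yaw 0.0789803671936973 q6 0.5190847834405483
shift [-268.4398   93.1322  106.2645] -0.28760377450655983 toolz [ 0.0005  0.0002 -1.    ] yaw 0.0789803671936973 q6 0.5190847834405483
```

>>> apply_moves(
  commands=[
    [[-268,93,37],0,0.34],
    [[-268,93,37],0,0.34],
    [[-268,93,37],0,0.34],
    [[-268,93,37],0,0.34],
    [[-268,93,37],0,0.34],
    [[-268,93,37],0,0.34],
    [[-268,93,37],0,0.34],
    [[-268,93,37],0,0.34],
    [[-268,93,37],0,0.34],
    [[-268,93,37],0,0.34],
  ],
)

```text
time_s: 1.87
tool_pos: [0.4628, 0.0101, 0.1712]
ee_rot: [-2.127, -2.311, 0.0]
contact_force: [1.2, -0.3, -0.4]
opening: 0.34
gripper_force: 0.0
```

```bash
python3 - <<'E'
from h import *
import cv2
go([.4622,.007,.102],.084)
im=camera("wrist")[:,:,::-1].copy(); p=camera_params("wrist")
c=[.6067,.0192,.084]
e=c2w(c,[[-.145,.06,.096],[-.145,-.06,.096]])
print(proj("wrist",e))
cv2.imwrite("pics/w1.png",im)
E
```

```text
shift [-3.0727 -0.8068 69.1675] -0.05128744480616678 toolz [-0.0009  0.0006 -1.    ] yaw 0.08310486522319759 q6 -0.1158213351327365
[[284.7798 136.2286]
 [284.8491 302.5701]]
```

View pics/w1.png

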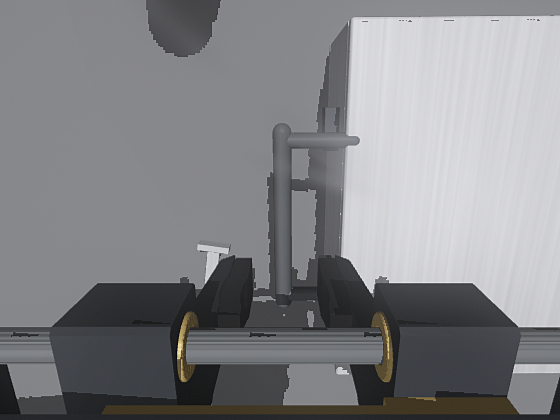

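>>> apply_moves(
  commands=[
    [[-1,-2,25],0,0.34],
    [[-1,-2,50],0,0.34],
    [[-1,-2,69],0,0.34],
    [[-1,-2,69],0,0.34],
    [[-1,-2,69],0,0.34],
    [[-1,-2,69],0,0.0],
    [[-1,-2,69],0,0.0],
    [[-1,-2,69],0,0.0],
    [[-1,-2,69],0,0.0],
    [[-1,-2,69],0,0.0],
  ],
)

```text
time_s: 2.75
tool_pos: [0.462, 0.0087, 0.1032]
ee_rot: [2.125, 2.312, 0.002]
contact_force: [0.2, 0.8, -0.3]
opening: 0.005
gripper_force: 0.0
```

```bash
python3 - <<'E'
from h import *
go([.4622,.007,.102],.084)
# lid arc in tool axes relative to shut: y->+chest x, z down
for th in np.linspace(0,1.38,21)[1:]:
    print(round(th,3), 1000*(.25*(1-np.cos(th))+.006*np.sin(th)), -1000*(.25*np.sin(th)+.006*(np.cos(th)-1)))
E
```

```text
shift [-1.7343  0.0999  1.238 ] 0.012612461907233238 toolz [ 0.0016 -0.0001 -1.    ] yaw 0.08422012898706353 q6 -0.11926621360494333
0.069 1.0085604908173567 -17.222038048910314
0.138 3.2020989731818084 -34.333559832437885
0.207 6.570176153154814 -51.25312971265343
0.276 11.096762976324028 -67.90022557211381
0.345 16.76031691185849 -84.1956220275869
0.414 23.533884475811988 -100.06176747247392
0.483 31.385229505755127 -115.42315315354251
0.552 40.276986576262594 -130.20667252549293
0.621 50.16683882513423 -144.34196917314912
0.69 61.00771934405514 -157.76177164547462
0.759 72.74803517525443 -170.40221360789994
0.828 85.33191284813726 -182.20313778932203
0.897 98.69946428735425 -193.10838227725725
0.966 112.78707182682182 -203.06604779863767
1.035 127.52769097328063 -212.02874471423203
1.104 142.8511694785057 -219.95381855121653
1.173 158.68458120166898 -226.80355300056183
1.242 174.9525731729654 -232.54534941314805
1.311 191.57772420678856 -237.15188194036654
1.38 208.48091335777556 -240.60122758087692
```

```bash
python3 - <<'E'
from h import *
import cv2
w=camera("wrist")[:,:,::-1]; s=camera("side")[:,:,::-1]
a=cv2.resize(w,(400,300)); b=cv2.resize(s[150:300,220:420],(800,600)[:2]); b=cv2.resize(s[170:290,240:400],(400,300),interpolation=cv2.INTER_CUBIC)
cv2.imwrite("pics/w2.png",np.hstack([a,b]))
E
```

```text
(no output)
```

View pics/w2.png

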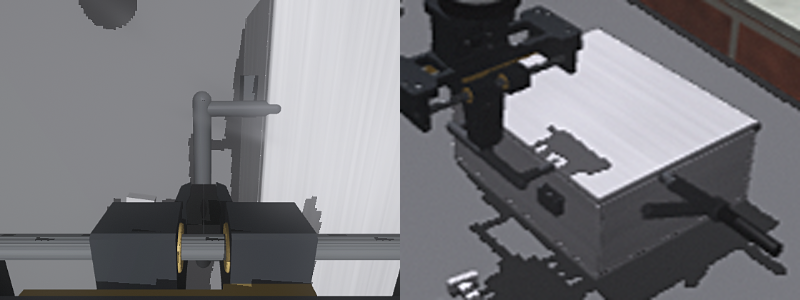

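```bash
python3 - <<'E'
from h import *
import cv2
s=camera("side")[:,:,::-1]
st=get_state();M=R.from_rotvec(st["ee_rot"]).as_matrix();t=st["tool_pos"]
c=[.6067,.0192,.084]
P=np.r_[c2w(c,[[-.145,.06,.096],[-.145,-.06,.096],[-.145,0,.096]]),[t,t+M[:,2]*.025]]
x0,y0,f=270,180,8
im=cv2.resize(s[y0:y0+75,x0:x0+100],None,fx=f,fy=f,interpolation=cv2.INTER_CUBIC)
for p,col in zip(proj("side",P),[(0,0,255)]*3+[(0,255,0),(255,0,0)]): cv2.circle(im,tuple(int(v) for v in (p-[x0,y0])*f+f/2),4,col,-1)
cv2.imwrite("pics/s3.png",im); print(st)
E
```

```text
{'time_s': 2.9, 'qpos': array([-0.0353, -0.0201,  2.1767, -0.    ,  0.9846, -0.1193]), 'joint_vel': array([-0.0021,  0.0029,  0.0033, -0.0002, -0.    , -0.0024]), 'joint_torque': array([  0.0335, -30.0824, -31.1822,   0.0642,   0.0191,   0.0003]), 'tool_pos': array([0.4615, 0.0086, 0.1026]), 'ee_rot': array([2.1259, 2.3126, 0.0004]), 'contact_force': array([0.0369, 0.6885, 0.5962]), 'moment': array([-0.0218,  0.0404,  0.0069]), 'gripper_force': 0.0, 'opening': 0.004571404670762786}
```

View pics/s3.png

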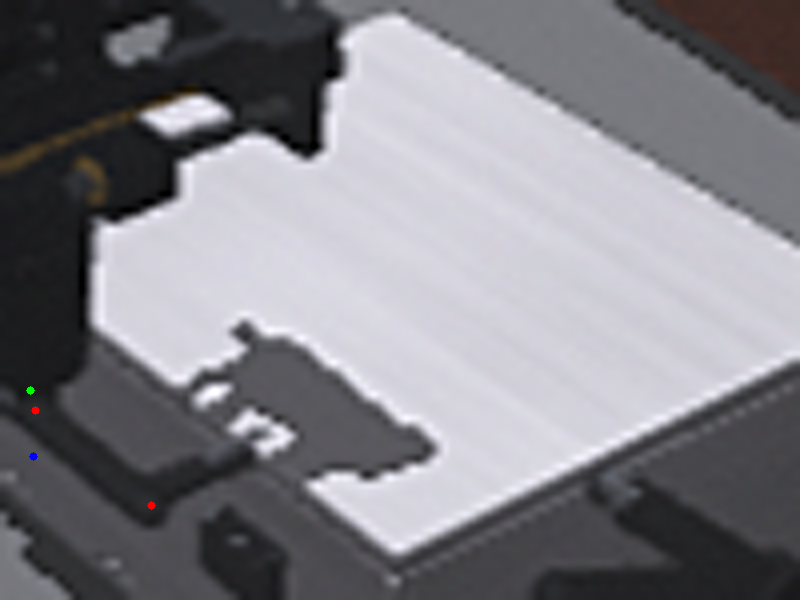

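>>> apply_moves(
  commands=[
    [[0,0,-15],0,0.34],
    [[0,0,-15],0,0.34],
    [[0,0,-15],0,0.34],
    [[0,0,-15],0,0.34],
    [[0,0,0],0,0.34],
    [[0,0,10],0,0.34],
    [[0,0,18],0,0.34],
    [[0,0,22],0,0.34],
    [[0,0,22],0,0.34],
    [[0,0,22],0,0.34],
  ],
)

```text
time_s: 3.73
tool_pos: [0.4609, 0.0087, 0.0799]
ee_rot: [-2.125, -2.312, 0.001]
contact_force: [-0.1, -0.4, 1.1]
opening: 0.342
gripper_force: 0.0
```

```bash
python3 - <<'E'
from h import *
import cv2
s=camera("side")[:,:,::-1]
st=get_state();M=R.from_rotvec(st["ee_rot"]).as_matrix();t=st["tool_pos"]
P=[t,t+M[:,2]*.025]
x0,y0,f=230,180,6
im=cv2.resize(s[y0:y0+75,x0:x0+120],None,fx=f,fy=f,interpolation=cv2.INTER_CUBIC)
for p,col in zip(proj("side",P),[(0,255,0),(255,0,0)]): cv2.circle(im,tuple(int(v) for v in (p-[x0,y0])*f+f/2),3,col,-1)
cv2.imwrite("pics/s4.png",im); print(t,st["opening"],st["contact_force"])
E
```

```text
[0.4614 0.0087 0.0804] 0.3414596414516656 [-0.4894 -0.1373  0.287 ]
```

View pics/s4.png

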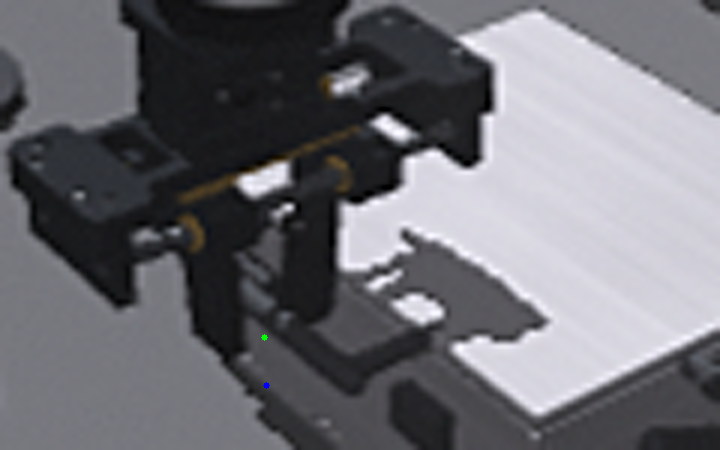

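>>> apply_moves(
  commands=[
    [[0,0,3],0,0.0],
    [[0,0,3],0,0.0],
    [[0,0,3],0,0.0],
    [[0,0,3],0,0.0],
    [[0,0,3],0,0.0],
    [[0,0,3],0,0.0],
    [[0,0,3],0,0.0],
    [[0,0,-3],0,0.0],
    [[0,0.5,-8],0,0.0],
    [[0,1,-14],0,0.0],
  ],
)

```text
time_s: 4.62
tool_pos: [0.4623, 0.0088, 0.0945]
ee_rot: [-2.126, -2.313, 0.0]
contact_force: [3.4, -0.6, -5.2]
opening: 0.124
gripper_force: 30.0
```

>>> apply_moves(
  commands=[
    [[0,2.2,-17.1],0,0.0],
    [[0,5.6,-34],0,0.0],
    [[0,10.1,-50.7],0,0.0],
    [[0,15.8,-67],0,0.0],
    [[0,22.5,-82.8],0,0.0],
    [[0,30.4,-98.2],0,0.0],
    [[0,39.3,-113],0,0.0],
    [[0,49.2,-127.1],0,0.0],
    [[0,60,-140.5],0,0.0],
    [[0,71.7,-153.2],0,0.0],
  ],
)

```text
time_s: 5.45
tool_pos: [0.5301, 0.0149, 0.2478]
ee_rot: [-2.121, -2.308, 0.01]
contact_force: [-8.3, 0.2, 1.2]
opening: 0.123
gripper_force: 30.0
```

>>> apply_moves(
  commands=[
    [[0,12.6,-11.8],0,0.0],
    [[0,26,-22.7],0,0.0],
    [[0,40,-32.7],0,0.0],
    [[0,54.8,-41.6],0,0.0],
    [[0,70.1,-49.5],0,0.0],
    [[0,86,-56.4],0,0.0],
    [[0,102.2,-62.1],0,0.0],
    [[0,118.8,-66.7],0,0.0],
    [[0,134,-69.8],0,0.0],
    [[0,134,-69.8],0,0.0],
  ],
)

```text
time_s: 6.28
tool_pos: [0.6689, 0.0272, 0.3204]
ee_rot: [2.125, 2.313, 0.004]
contact_force: [-0.8, 1.6, 5.5]
opening: 0.123
gripper_force: 30.0
```

```bash
python3 - <<'E'
from h import *
import cv2
st=get_state();print(st)
c=[.6067,.0192,.084]; t=st["tool_pos"]; g=t+[0,0,.019]
print("grip in chest", (np.cos(.084)*(t[0]-c[0])+np.sin(.084)*(t[1]-c[1])), g[2])
s=camera("side")[:,:,::-1]
cv2.imwrite("pics/s5.png",cv2.resize(s[60:300,200:460],(780,720))[:600])
print(proj("side",c2w(c,[.027,-.187,.132])),proj("side",c2w(c,[.027,-.215,.132])))
E
```

```text
{'time_s': 6.2833, 'qpos': array([ 0.0027,  0.2133,  1.5056,  0.0016,  1.4205, -0.0824]), 'joint_vel': array([-0.0004, -0.0271,  0.0326, -0.0022, -0.0174, -0.0033]), 'joint_torque': array([ -1.6675, -44.2112, -34.0923,  -0.6995,  -0.0697,   0.0832]), 'tool_pos': array([0.6689, 0.0272, 0.3204]), 'ee_rot': array([2.1249, 2.3132, 0.0042]), 'contact_force': array([-0.7684,  1.6356,  5.4724]), 'moment': array([0.2729, 0.229 , 0.1017]), 'gripper_force': 30.0199556350708, 'opening': 0.12328327209991907}
grip in chest 0.06262449137543681 0.3393876926748427
[[382.0047 229.6237]] [[391.476  235.4348]]
```

View pics/s5.png

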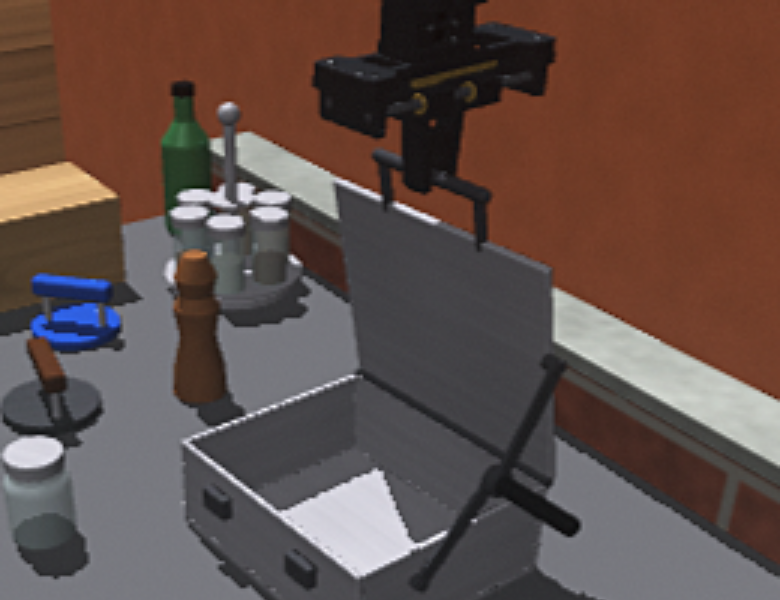

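>>> apply_moves(
  commands=[
    [[0,0,0],0,0.3],
    [[0,0,0],0,0.5],
    [[0,0,0],0,0.5],
    [[0,0,0],0,0.5],
    [[0,0,-20],0,0.5],
    [[0,0,-50],0,0.5],
    [[0,0,-70],0,0.5],
    [[0,0,-70],0,0.5],
    [[0,0,-70],0,0.5],
    [[0,0,-70],0,0.5],
  ],
)

```text
time_s: 7.17
tool_pos: [0.6667, 0.026, 0.3861]
ee_rot: [-2.125, -2.312, 0.002]
contact_force: [-0.3, 0.8, -0.8]
opening: 0.499
gripper_force: 0.0
```

```bash
python3 - <<'E'
from h import *
import cv2
c=[.6067,.0192,.084]
go(c2w(c,[.026,-.197,.24])[0],c[2]);go(c2w(c,[.026,-.197,.113])[0],c[2])
s=camera("side")[:,:,::-1]
cv2.imwrite("pics/s6.png",cv2.resize(s[180:260,340:440],(600,480),interpolation=cv2.INTER_CUBIC))
for n in("side","top"):print(proj(n,c2w(c,[[.0263,-.215,.1323],[.0263,-.187,.1323],[.0236,-.215,.1348],[.0307,-.215,.1276]])))
E
```

```text
shift [-198.7316  -34.1573  146.1356] 0.002365794666892716 toolz [-0.0017 -0.0001 -1.    ] yaw 0.08404129090636332 q6 -0.08236928021608539
shift [-198.7394  -33.9395  273.1354] 0.002365794666892716 toolz [-0.0017 -0.0001 -1.    ] yaw 0.08404129090636332 q6 -0.08236928021608539
[[391.2789 235.4381]
 [381.8067 229.6237]
 [390.5941 234.9633]
 [392.3498 236.4308]]
[[373.0933 162.0336]
 [364.2993 162.801 ]
 [373.3984 162.6577]
 [372.5511 161.0744]]
```

View pics/s6.png

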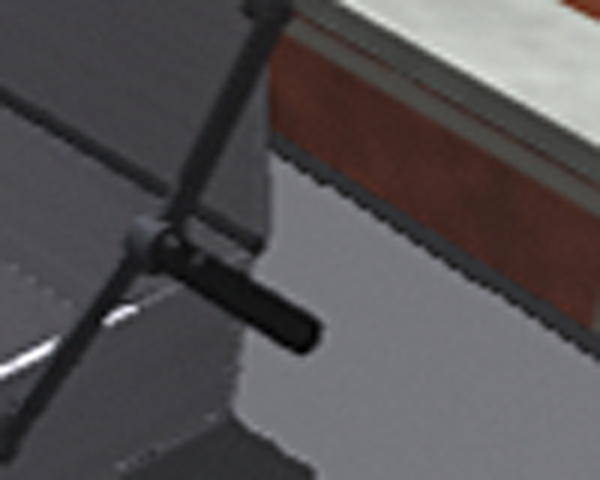

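>>> apply_moves(
  commands=[
    [[-199,-34,0],0,0.5],
    [[-199,-34,0],0,0.5],
    [[-199,-34,0],0,0.5],
    [[-199,-34,0],0,0.5],
    [[-199,-34,20],0,0.5],
    [[-199,-34,60],0,0.5],
    [[-199,-34,100],0,0.5],
    [[-199,-34,140],0,0.5],
    [[-199,-34,180],0,0.5],
    [[-199,-34,220],0,0.5],
  ],
)

```text
time_s: 8.05
tool_pos: [0.6482, -0.1748, 0.1634]
ee_rot: [-2.125, -2.31, 0.002]
contact_force: [0.3, 0.1, -0.6]
opening: 0.499
gripper_force: 0.0
```

```bash
python3 - <<'E'
from h import *
c=[.6067,.0192,.084]
go(c2w(c,[.026,-.197,.113])[0],c[2]);print(get_state()["contact_force"])
E
```

```text
shift [-0.2312  1.0546 50.3706] -0.019414655619336307 toolz [-0.0031  0.001  -1.    ] yaw 0.0836611503363018 q6 -0.38419094650985225
[ 0.3176  0.0935 -0.6331]
```

>>> apply_moves(
  commands=[
    [[0,1,30],0,0.5],
    [[0,1,51],0,0.5],
    [[0,1,53],0,0.5],
    [[0,1,53],0,0.3],
    [[0,1,53],0,0.1],
    [[0,1,53],0,0.0],
    [[0,1,53],0,0.0],
    [[0,1,53],0,0.0],
    [[0,1,53],0,0.0],
    [[0,1,53],0,0.0],
  ],
)

```text
time_s: 8.88
tool_pos: [0.6526, -0.1753, 0.1165]
ee_rot: [2.123, 2.31, 0.003]
contact_force: [1.2, 0.5, 4.1]
opening: 0.169
gripper_force: 30.0
```

>>> apply_moves(
  commands=[
    [[0,-2,-2],0,0.0],
    [[0,-4,-4],0,0.0],
    [[0,-6,-6],0,0.0],
    [[0,-8,-8],0,0.0],
    [[0,-10,-10],0,0.0],
    [[0,-12,-11.5],0,0.0],
    [[0,-14,-13],0,0.0],
    [[0,-15,-14],0,0.0],
    [[0,-15,-14],0,0.0],
    [[0,-15,-14],0,0.0],
  ],
)

```text
time_s: 9.72
tool_pos: [0.6368, -0.1767, 0.1288]
ee_rot: [2.125, 2.312, 0.0]
contact_force: [3.8, -2.2, -0.7]
opening: 0.17
gripper_force: 30.0
```

```bash
python3 - <<'E'
from h import *
c=[.6067,.0192,.084]
go(c2w(c,[.012,-.197,.126])[0],c[2]);print(get_state()["contact_force"],get_state()["opening"])
E
```

```text
shift [ 0.7707 -1.5163  2.7605] 0.014030615467882705 toolz [ 0.0014 -0.0009 -1.    ] yaw 0.08424488043599575 q6 -0.39219212335313103
[ 3.8305 -2.2353 -0.7224] 0.17032234983781164
```

>>> apply_moves(
  commands=[
    [[0,-1,-1],0,0.0],
    [[0,-2,-1.5],0,0.0],
    [[0,-3,-2],0,0.0],
    [[0,-4,-3],0,0.0],
    [[0,-4,-3],0,0.0],
    [[0,-4,-3],0,0.0],
    [[0,-4,-3],0,0.0],
    [[0,-4,-3],0,0.0],
    [[0,-4,-3],0,0.0],
    [[0,-4,-3],0,0.0],
  ],
)

```text
time_s: 10.55
tool_pos: [0.634, -0.1769, 0.1305]
ee_rot: [2.124, 2.31, 0.003]
contact_force: [11.2, -3.0, -7.3]
opening: 0.169
gripper_force: 30.0
```

```bash
python3 - <<'E'
from h import *
c=[.6067,.0192,.084]
go(c2w(c,[.012,-.197,.126])[0],c[2]);print(get_state()["contact_force"],get_state()["opening"])
E
```

```text
shift [0.7168 1.217  4.4785] 0.0006266135774513589 toolz [ 0.0037 -0.0008 -1.    ] yaw 0.08401093647006415 q6 -0.39438692042494905
[11.1713 -3.0388 -7.2921] 0.16919391383900242
```

>>> apply_moves(
  commands=[
    [[0,1,1],0,0.0],
    [[0,1,1],0,0.3],
    [[0,1,1],0,0.55],
    [[0,1,1],0,0.55],
    [[0,1,0],0,0.55],
    [[0,1,-30],0,0.55],
    [[0,1,-70],0,0.55],
    [[0,1,-110],0,0.55],
    [[0,1,-150],0,0.55],
    [[0,1,-190],0,0.55],
  ],
)

```text
time_s: 11.38
tool_pos: [0.6323, -0.1761, 0.3231]
ee_rot: [-2.125, -2.312, 0.001]
contact_force: [1.1, 0.0, -0.5]
opening: 0.552
gripper_force: 0.0
```

```bash
python3 - <<'E'
from h import *
import cv2
c=[.6067,.0192,.084]
im=camera("side"); g=im.max(2)
# black knob: darkest pixels in window
w=g[205:250,360:410]; b=(w<35).astype(np.uint8)
n,l,st,ce=cv2.connectedComponentsWithStats(b); i=1+st[1:,4].argmax()
ys,xs=np.where(l==i); print("cols",xs.min()+360,xs.max()+360,"rows",ys.min()+205,ys.max()+205)
r=xs>xs.max()-4; print("end",xs[r].mean()+360,ys[r].mean()+205, st[i])
for k in([.0263,.1323],[.019,.139],[.012,.145]): print(k,proj("side",c2w(c,[[k[0],-.215,k[1]]])))
for k in w[15:40:1,8:42]: print(''.join('#' if v<25 else '+' if v<40 else '.' for v in k))
go([.463,.3944,.30],-1.751+np.pi/2)
go([.463,.3944,.038],-1.751+np.pi/2)
E
```

```text
cols 360 388 rows 205 236
end 386.14285714285717 233.14285714285714 [  0   0  29  32 149]
[0.0263, 0.1323] [[391.2789 235.4381]]
[0.019, 0.139] [[389.4145 234.1696]]
[0.012, 0.145] [[387.5742 233.0906]]
..+.........+.++..................
...++........+#+..................
+....+............................
+++....+..........................
##++....++........................
####++....++......................
.###++++...++.....................
..+###+++....+....................
...+####++....++..................
......####++....++................
.......+##+++.....+...............
.........####++....#..............
..........+###++..###.............
............####++##..............
..............######..............
...............+###...............
.................+................
..................................
..................................
..................................
..................................
..................................
..................................
..................................
..................................
shift [ 584.2996 -124.5589   29.4894] 15.155553055978244 toolz [ 0.0133 -0.0041 -0.9999] yaw 0.08431062758240535 q6 -0.3939281927255057
shift [ 585.6519 -127.9457  291.464 ] 15.155553055978244 toolz [ 0.0133 -0.0041 -0.9999] yaw 0.08431062758240535 q6 -0.3939281927255057
```

>>> apply_moves(
  commands=[
    [[0,-40,-30],0,0.6],
    [[0,-80,-30],0,0.6],
    [[0,-120,-30],0,0.6],
    [[40,-126,-30],5,0.6],
    [[80,-126,-30],10,0.6],
    [[120,-126,-30],15,0.6],
    [[160,-126,-30],15,0.6],
    [[200,-126,-30],15,0.6],
    [[240,-126,-30],15,0.6],
    [[280,-126,-30],15,0.6],
  ],
)

```text
time_s: 12.27
tool_pos: [0.4829, 0.0936, 0.3514]
ee_rot: [-2.41, -2.015, -0.0]
contact_force: [0.5, 0.1, -0.4]
opening: 0.6
gripper_force: 0.0
```

```bash
python3 - <<'E'
from h import *
go([.464,.395,.20],-1.751+np.pi/2)
E
```

```text
shift [293.2724 -71.9464 151.4147] 0.12837250394025618 toolz [-0.      0.0001 -1.    ] yaw -0.17796315034231658 q6 0.31870439455653526
```

>>> apply_moves(
  commands=[
    [[40,-10,0],0,0.6],
    [[80,-20,20],0,0.6],
    [[120,-30,40],0,0.6],
    [[160,-40,60],0,0.6],
    [[200,-50,80],0,0.6],
    [[240,-60,100],0,0.6],
    [[280,-70,130],0,0.6],
    [[293,-72,150],0,0.6],
    [[293,-72,150],0,0.6],
    [[293,-72,150],0,0.6],
  ],
)

```text
time_s: 13.1
tool_pos: [0.4622, 0.3934, 0.1973]
ee_rot: [-2.406, -2.019, 0.012]
contact_force: [-0.1, -0.9, 0.3]
opening: 0.603
gripper_force: 0.0
```

```bash
python3 - <<'E'
from h import *
import cv2
go([.464,.395,.038],-1.751+np.pi/2)
im=camera("wrist").astype(int)
r=im[:,:,0]-im[:,:,2]; m=((r>40)&(im[:,:,0]<200)&(im[:,:,0]>70)).astype(np.uint8)
m[300:]=0
n,l,st,ce=cv2.connectedComponentsWithStats(m);i=1+st[1:,4].argmax();ys,xs=np.where(l==i)
rc=cv2.minAreaRect(np.c_[xs,ys].astype(np.float32));bx=cv2.boxPoints(rc);print(st[i],bx.tolist())
w=[ray("wrist",p,.068)[:2] for p in bx];print(w,np.mean(w,0))
c=np.array([.464,.395]);d=np.array([np.cos(1.39),np.sin(1.39)])*.05
print(proj("wrist",[[*(c-d),.068],[*(c+d),.068]]))
cv2.imwrite("pics/w7.png",im[:,:,::-1].astype(np.uint8))
E
```

```text
shift [  2.7697   2.2904 159.2422] 0.3274977025231122 toolz [-0.006  -0.0044 -1.    ] yaw -0.1744877600033581 q6 0.8382922282938696
[ 419  168  141  120 8182] [[403.5847473144531, 219.24180603027344], [438.3419494628906, 154.3617401123047], [587.3052978515625, 234.1635284423828], [552.548095703125, 299.0435791015625]]
[array([0.5587, 0.357 ]), array([0.5904, 0.4072]), array([0.7132, 0.3157]), array([0.6868, 0.2561])] [0.6373 0.334 ]
[[285.798  250.8756]
 [286.4301 134.2702]]
```

```bash
python3 - <<'E'
from h import *
import cv2
im=cv2.imread("pics/w7.png")[:,:,::-1].astype(int)
print(im[190,250:330:6].tolist())
r=im[:,:,0]-im[:,:,2]; m=(r>25).astype(np.uint8)
m[:,:200]=0;m[:,370:]=0;m[330:]=0
n,l,st,ce=cv2.connectedComponentsWithStats(m);i=1+st[1:,4].argmax();ys,xs=np.where(l==i)
rc=cv2.minAreaRect(np.c_[xs,ys].astype(np.float32));bx=cv2.boxPoints(rc);print(st[i],bx.tolist())
w=[ray("wrist",p,.068)[:2] for p in bx];print(w,np.mean(w,0))
for y in range(130,280,20): 
    q=xs[ys==y]; print(y,q.min() if len(q) else 0,q.max() if len(q) else 0)
E
```

```text
[[143, 146, 150], [142, 144, 149], [141, 143, 146], [141, 142, 148], [154, 114, 91], [164, 120, 95], [167, 121, 96], [153, 113, 89], [121, 90, 74], [139, 142, 146], [139, 140, 146], [139, 140, 144], [141, 142, 148], [141, 143, 148]]
[ 271  131   29  115 3076] [[270.8792419433594, 131.04159545898438], [298.8157653808594, 130.7593994140625], [299.9692077636719, 244.94979858398438], [272.0326843261719, 245.23199462890625]]
[array([0.4614, 0.4488]), array([0.4831, 0.4451]), array([0.4681, 0.3492]), array([0.4441, 0.3532])] [0.4642 0.3991]
130 0 0
150 272 299
170 272 298
190 272 298
210 272 298
230 272 298
250 0 0
270 0 0
```

>>> apply_moves(
  commands=[
    [[4,1.5,40],0,0.6],
    [[4,1.5,80],0,0.6],
    [[4,1.5,115],0,0.6],
    [[4,1.5,140],0,0.6],
    [[4,1.5,157],0,0.6],
    [[4,1.5,157],0,0.6],
    [[4,1.5,157],0,0.3],
    [[4,1.5,157],0,0.0],
    [[4,1.5,157],0,0.0],
    [[4,1.5,157],0,0.0],
  ],
)

```text
time_s: 13.98
tool_pos: [0.4663, 0.3979, 0.0473]
ee_rot: [-2.409, -2.012, -0.0]
contact_force: [-11.7, 2.3, 10.1]
opening: 0.322
gripper_force: 5.7
```

>>> apply_moves(
  commands=[
    [[0,0,0],0,0.0],
    [[0,0,0],0,0.0],
    [[0,0,-10],0,0.0],
    [[0,0,-30],0,0.0],
    [[0,0,-60],0,0.0],
    [[0,0,-100],0,0.0],
    [[0,0,-140],0,0.0],
    [[0,0,-180],0,0.0],
    [[0,0,-190],0,0.0],
    [[0,0,-190],0,0.0],
  ],
)

```text
time_s: 14.82
tool_pos: [0.4696, 0.3984, 0.2397]
ee_rot: [2.409, 2.015, 0.016]
contact_force: [0.2, 0.1, -6.9]
opening: 0.27
gripper_force: 30.0
```

```bash
python3 - <<'E'
from h import *
c=[.6067,.0192,.084]
go(c2w(c,[-.02,.02,.20])[0],c[2]); print(c2w(c,[-.02,.02,.20])); print(get_state()["contact_force"],get_state()["moment"])
E
```

```text
shift [-335.1951  177.1253   38.4642] -14.990317592527747 toolz [ 0.0083  0.0062 -0.9999] yaw -0.17763039790923893 q6 0.8409213010229278
[[0.5851 0.0375 0.2   ]]
[ 0.1924  0.1461 -6.8931] [-0.1521  0.0308 -0.0756]
```

>>> apply_moves(
  commands=[
    [[-30,16,0],7,0.0],
    [[-62,33,0],14,0.0],
    [[-94,50,0],21,0.0],
    [[-126,66,0],28,0.0],
    [[-158,83,0],35,0.0],
    [[-190,100,0],42,0.0],
    [[-222,117,0],49,0.0],
    [[-254,134,0],56,0.0],
    [[-286,151,0],63,0.0],
    [[-318,168,0],70,0.0],
  ],
)

```text
time_s: 15.65
tool_pos: [0.574, 0.052, 0.2296]
ee_rot: [-3.131, -0.26, 0.011]
contact_force: [0.8, 0.4, -6.5]
opening: 0.267
gripper_force: 29.9
```

```bash
python3 - <<'E'
from h import *
c=[.6067,.0192,.084]
go(c2w(c,[-.02,.0,.15])[0],c[2]-np.pi/2); print(get_state()["contact_force"],get_state()["moment"],get_state()["tool_pos"],get_state()["opening"])
E
```

```text
shift [ 7.4368 36.1846 79.5099] 4.6653889182475075 toolz [-0.007  -0.0005 -1.    ] yaw -1.405369929285421 q6 1.4527150736963514
[ 0.7705  0.4011 -6.505 ] [0.0027 0.0478 0.0274] [0.574  0.052  0.2296] 0.26666970842868837
```

>>> apply_moves(
  commands=[
    [[7,36,0],4.7,0.0],
    [[7,36,0],4.7,0.0],
    [[7,36,20],4.7,0.0],
    [[7,36,45],4.7,0.0],
    [[7,36,70],4.7,0.0],
    [[7,36,95],4.7,0.0],
    [[7,36,115],4.7,0.0],
    [[7,36,130],4.7,0.0],
    [[7,36,130],4.7,0.0],
    [[7,36,130],4.7,0.0],
  ],
)

```text
time_s: 16.48
tool_pos: [0.5858, 0.0199, 0.1001]
ee_rot: [-3.138, -0.141, 0.013]
contact_force: [0.2, 1.3, -6.9]
opening: 0.269
gripper_force: 29.8
```

```bash
python3 - <<'E'
from h import *
import cv2
c=[.6067,.0192,.084]
go(c2w(c,[-.02,.0,.05])[0],c[2]-np.pi/2); print(get_state()["contact_force"],get_state()["tool_pos"])
a=camera("side")[:,:,::-1][100:290,220:450];b=camera("top")[:,:,::-1][125:235,250:370]
cv2.imwrite("pics/p8.png",np.hstack([cv2.resize(a,(450,372)),cv2.resize(b,(350,372))]))
E
```

```text
shift [ 1.1873  2.4561 50.1208] 0.3374715961320934 toolz [-0.0082 -0.0001 -1.    ] yaw -1.480906336310431 q6 1.4724642188129364
[ 0.1879  1.2702 -6.9248] [0.5858 0.0199 0.1001]
```

View pics/p8.png

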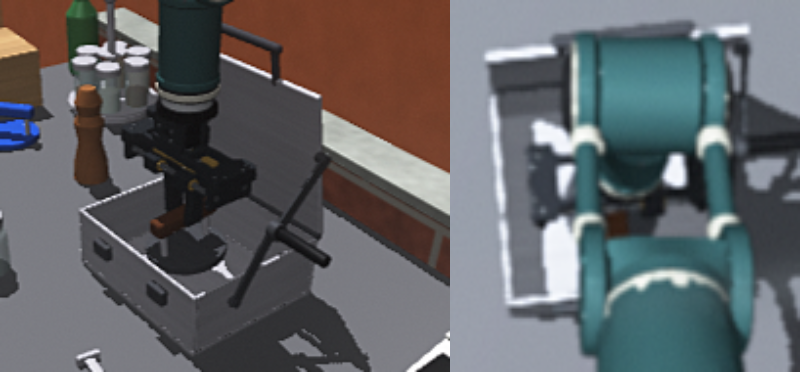

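>>> apply_moves(
  commands=[
    [[0,2,10],0,0.0],
    [[0,2,20],0,0.0],
    [[0,2,30],0,0.0],
    [[0,2,38],0,0.0],
    [[0,2,42],0,0.0],
    [[0,2,44],0,0.0],
    [[0,2,46],0,0.0],
    [[0,2,48],0,0.0],
    [[0,2,48],0,0.0],
    [[0,2,48],0,0.0],
  ],
)

```text
time_s: 17.42
tool_pos: [0.5901, 0.0178, 0.057]
ee_rot: [3.138, 0.14, 0.002]
contact_force: [0.2, 0.1, -4.6]
opening: 0.267
gripper_force: 29.8
```

>>> apply_moves(
  commands=[
    [[0,0,1],0,0.0],
    [[0,0,2],0,0.0],
    [[0,0,3],0,0.0],
    [[0,0,4],0,0.0],
    [[0,0,4],0,0.0],
    [[0,0,4],0,0.0],
    [[0,0,4],0,0.0],
    [[0,0,4],0,0.0],
    [[0,0,4],0,0.0],
    [[0,0,4],0,0.0],
  ],
)

```text
time_s: 18.25
tool_pos: [0.5929, 0.0171, 0.0548]
ee_rot: [3.137, 0.141, 0.011]
contact_force: [4.2, -2.1, 4.1]
opening: 0.268
gripper_force: 30.0
```

>>> apply_moves(
  commands=[
    [[0,0,3],0,0.28],
    [[0,0,3],0,0.35],
    [[0,0,2],0,0.45],
    [[0,0,2],0,0.55],
    [[0,0,2],0,0.55],
    [[0,0,2],0,0.55],
    [[0,0,-20],0,0.55],
    [[0,0,-60],0,0.55],
    [[0,0,-100],0,0.55],
    [[0,0,-135],0,0.55],
  ],
)

```text
time_s: 19.08
tool_pos: [0.5893, 0.0179, 0.1891]
ee_rot: [-3.138, -0.141, 0.0]
contact_force: [1.2, 0.2, -0.1]
opening: 0.552
gripper_force: 0.0
```

```bash
python3 - <<'E'
from h import *
import cv2
c=[.6067,.0192,.084]
go(c2w(c,[-.12,-.197,.30])[0],c[2]);print(get_state()["contact_force"])
im=camera("wrist"); cv2.imwrite("pics/w9.png",im[:,:,::-1]); i=im.astype(int)
# wooden grip position seen from the wrist (z of its top .073 if standing on the floor)
r=i[:,:,0]-i[:,:,2]; m=(r>25).astype(np.uint8); m[330:]=0
n,l,st,ce=cv2.connectedComponentsWithStats(m)
for k in range(1,n):
    if st[k,4]>300:
        ys,xs=np.where(l==k); bx=cv2.boxPoints(cv2.minAreaRect(np.c_[xs,ys].astype(np.float32)))
        w=np.array([ray("wrist",p,.073)[:2] for p in bx]); d=w.mean(0)-c[:2]
        print(st[k],"chest",np.cos(.084)*d[0]+np.sin(.084)*d[1],-np.sin(.084)*d[0]+np.cos(.084)*d[1],"sides",np.linalg.norm(w[1]-w[0]),np.linalg.norm(w[2]-w[1]))
E
```

```text
shift [-103.6788  196.6164 -110.9408] -89.68142526061318 toolz [-0.0003  0.0002 -1.    ] yaw -1.4812361486789136 q6 1.4692779579932373
[ 1.157   0.1831 -0.1072]
[ 272  136   29  117 3057] chest -0.00813402307499772 -0.0013175824189095141 sides 0.021712844900165187 0.09693347520326946
```

>>> apply_moves(
  commands=[
    [[-10,0,-35],0,0.55],
    [[-40,0,-70],-7,0.55],
    [[-75,10,-100],-14,0.55],
    [[-100,35,-111],-21,0.55],
    [[-104,70,-111],-28,0.55],
    [[-104,105,-111],-35,0.55],
    [[-104,140,-111],-42,0.55],
    [[-104,175,-111],-49,0.55],
    [[-104,197,-111],-56,0.55],
    [[-104,197,-111],-63,0.55],
  ],
)

```text
time_s: 19.97
tool_pos: [0.5034, -0.1918, 0.2978]
ee_rot: [2.614, 1.741, -0.002]
contact_force: [-0.6, -0.5, -0.5]
opening: 0.546
gripper_force: 0.0
```

```bash
python3 - <<'E'
from h import *
c=[.6067,.0192,.084]
go(c2w(c,[.011,-.197,.21])[0],c[2])
E
```

```text
shift [ 64.9555 114.6318  87.769 ] -27.48600909013121 toolz [-0.0004 -0.0018 -1.    ] yaw -0.3957213568558803 q6 -0.012973702312711914
```

>>> apply_moves(
  commands=[
    [[22,38,0],-7,0.55],
    [[43,76,0],-14,0.55],
    [[65,114,20],-21,0.55],
    [[65,114.6,40],-27.5,0.55],
    [[65,114.6,65],-27.5,0.55],
    [[65,114.6,88],-27.5,0.55],
    [[65,114.6,88],-27.5,0.55],
    [[65,114.6,88],-27.5,0.55],
    [[65,114.6,88],-27.5,0.55],
    [[65,114.6,88],-27.5,0.55],
  ],
)

```text
time_s: 20.8
tool_pos: [0.6355, -0.1726, 0.2129]
ee_rot: [2.127, 2.308, 0.003]
contact_force: [0.3, 0.4, -0.3]
opening: 0.55
gripper_force: 0.0
```

```bash
python3 - <<'E'
from h import *
c=[.6067,.0192,.084]
go(c2w(c,[.011,-.197,.128])[0],c[2])
E
```

```text
shift [-3.2962 -1.9256 84.8994] -0.12770440807774508 toolz [ 0.0036 -0.0011 -1.    ] yaw 0.08177113760973292 q6 -0.38489247824972517
```

>>> apply_moves(
  commands=[
    [[-3,-1,30],0,0.55],
    [[-3,-1,60],0,0.55],
    [[-3,-1,82],0,0.55],
    [[-3,-1,84],0,0.55],
    [[-3,-1,84],0,0.3],
    [[-3,-1,84],0,0.0],
    [[-3,-1,84],0,0.0],
    [[-3,-1,84],0,0.0],
    [[-3,-1,84],0,0.0],
    [[-3,-1,84],0,0.0],
  ],
)

```text
time_s: 21.63
tool_pos: [0.6349, -0.1756, 0.1282]
ee_rot: [2.127, 2.309, 0.002]
contact_force: [0.6, 0.2, 3.1]
opening: 0.167
gripper_force: 30.0
```

>>> apply_moves(
  commands=[
    [[0,2.5,2],0,0.0],
    [[0,5,4],0,0.0],
    [[0,7.5,6],0,0.0],
    [[0,10,8],0,0.0],
    [[0,12,10],0,0.0],
    [[0,14,12],0,0.0],
    [[0,16,14],0,0.0],
    [[0,17.5,16],0,0.0],
    [[0,19,18],0,0.0],
    [[0,19,18],0,0.0],
  ],
)

```text
time_s: 22.47
tool_pos: [0.6543, -0.1737, 0.1096]
ee_rot: [2.127, 2.309, 0.003]
contact_force: [0.4, 0.6, 4.9]
opening: 0.17
gripper_force: 30.0
```

```bash
python3 - <<'E'
from h import *
c=[.6067,.0192,.084]
go(c2w(c,[.030,-.197,.109])[0],c[2]); print(get_state()["contact_force"],get_state()["opening"])
E
```

```text
shift [-0.7458 -1.2076  0.5943] -0.10262666615460414 toolz [ 0.003  -0.0005 -1.    ] yaw 0.08220882677525711 q6 -0.37901342628593376
[0.4015 0.5831 4.9177] 0.1704825950880491
```

>>> apply_moves(
  commands=[
    [[0,0,0],0,0.2],
    [[0,0,0],0,0.4],
    [[0,0,0],0,0.6],
    [[0,0,-20],0,0.6],
    [[0,0,-60],0,0.6],
    [[0,0,-100],0,0.6],
    [[0,0,-140],0,0.6],
    [[0,0,-180],0,0.6],
    [[0,0,-220],0,0.6],
    [[0,0,-260],0,0.6],
  ],
)

```text
time_s: 23.3
tool_pos: [0.6519, -0.1736, 0.3697]
ee_rot: [-2.128, -2.31, 0.001]
contact_force: [0.7, 0.2, 0.2]
opening: 0.599
gripper_force: 0.0
```

```bash
python3 - <<'E'
from h import *
import cv2
c=[.6067,.0192,.084]
go(c2w(c,[.056,0,.385])[0],c[2]); print(get_state()["contact_force"])
H=c2w(c,[[.105-.25*np.cos(t)+.006*np.sin(t),y,.09+.25*np.sin(t)+.006*np.cos(t)] for t in(1.3,1.35,1.39) for y in(-.06,.06)])
print(proj("side",H))
g=camera("side").max(2)[110:150,318:372]
for k in g: print(''.join('#' if v<40 else '+' if v<70 else '.' for v in k))
E
```

```text
shift [195.9673  26.7234 -15.3073] -0.12422664487122499 toolz [-0.0013  0.0003 -1.    ] yaw 0.08183183602829143 q6 -0.3789480132303893
[0.7452 0.2161 0.2479]
[[355.0032 128.1892]
 [320.4772 114.2551]
 [359.0233 125.7949]
 [324.306  112.1251]
 [362.2228 124.0735]
 [327.365  110.601 ]]
......................................................
.....+................................................
.....++++.............................................
.....+##++++..........................................
......+###++++........................................
.......######++++.....................................
.......+########+++...................................
.......+##+..+#####+++................................
.......+###.....+####++++.............................
........###.......+#####+++...........................
........###+.........+####++++........................
........###............+#####+++......................
........###+..............+####++++...................
........+##+................+#####++++................
........+###...................+#####+++...+.
[... 684 characters left out ...]
+++..+++.++++++..........+###...........
+++++++++++++.+++++.++.++++++++.........###...........
++++++++++++++....+..+++++.+++++++......###+..........
++++++++++++++++....+.+++..+++++++++....###+..........
+++++++++++++++++++.+..+++.++.+.++++++.+#+++..........
++++++++++++++++++++.+++.++.++++.+++++++#+............
++++++++++++++.++++++..+..+++++++..+++++#+.+..........
++++++++++++..+.++..++++....+..++++.++.++++++.........
++++++++++++.++.+.++...+.++..+.++++++..+++++++++......
+.+++++++++++.+.++.+++++++++......+++++...++++++++....
++++++++++.++.+.+.....+.+.+.++++++.++++++..+++++++++..
++++++.++++++++..+.++....+++..+++.++..+++++...++++++++
.+++.++++++++++.+..++........++.+++++++..++++++..+++++
```

>>> apply_moves(
  commands=[
    [[0,10,-15],0,0.6],
    [[40,28,-15],0,0.6],
    [[80,28,-15],0,0.6],
    [[120,28,-15],0,0.6],
    [[160,28,-15],0,0.6],
    [[196,28,-15],0,0.6],
    [[196,28,-5],0,0.6],
    [[196,28,20],0,0.6],
    [[196,28,40],0,0.6],
    [[196,28,53],0,0.6],
  ],
)

```text
time_s: 24.18
tool_pos: [0.6632, 0.024, 0.3119]
ee_rot: [-2.126, -2.309, 0.005]
contact_force: [-0.1, 0.9, 0.0]
opening: 0.601
gripper_force: 0.0
```

>>> apply_moves(
  commands=[
    [[0,0,0],0,0.6],
    [[0,0,0],0,0.4],
    [[0,0,0],0,0.2],
    [[0,0,0],0,0.0],
    [[0,0,0],0,0.0],
    [[0,0,0],0,0.0],
    [[0,0,0],0,0.0],
    [[0,0,0],0,0.0],
    [[0,0,0],0,0.0],
    [[0,0,0],0,0.0],
  ],
)

```text
time_s: 25.02
tool_pos: [0.6648, 0.0238, 0.3161]
ee_rot: [2.128, 2.31, 0.001]
contact_force: [0.6, -0.4, 2.7]
opening: 0.124
gripper_force: 30.0
```

```bash
python3 - <<'E'
from h import *
from scipy.optimize import brentq
c=[.6067,.0192,.084]
s=get_state();t=s["tool_pos"];print(t,s["contact_force"],s["opening"],s["gripper_force"])
go(t,c[2])
x=np.cos(.084)*(t[0]-c[0])+np.sin(.084)*(t[1]-c[1])
X=lambda a:.105-.25*np.cos(a)+.006*np.sin(a)
Z=lambda a:.09+.25*np.sin(a)+.006*np.cos(a)
a0=brentq(lambda a:X(a)-x,.5,1.6);print("lid",a0,"bar z",Z(a0))
for a in np.linspace(a0,0,31): print(round(a,3),np.round([1000*(X(a)-X(a0)),-1000*(Z(a)-Z(a0))],1))
E
```

```text
[0.6648 0.0238 0.3161] [ 0.5834 -0.4429  2.7315] 0.12378145018279478 29.99440222978592
shift [0. 0. 0.] -0.11820641587871787 toolz [ 0.0014 -0.0002 -1.    ] yaw 0.0819369088459347 q6 -0.08345020519678217
lid 1.3590655715395956 bar z 0.33567807815977957
1.359 [ 0. -0.]
1.314 [-11.1   2.4]
1.268 [-22.    5.2]
1.223 [-32.9   8.6]
1.178 [-43.5  12.4]
1.133 [-54.   16.8]
1.087 [-64.2  21.6]
1.042 [-74.3  26.8]
0.997 [-84.1  32.5]
0.951 [-93.6  38.6]
0.906 [-102.8   45.2]
0.861 [-111.7   52.2]
0.815 [-120.3   59.6]
0.77 [-128.6   67.3]
0.725 [-136.5   75.4]
0.68 [-144.    83.9]
0.634 [-151.2   92.7]
0.589 [-157.9  101.8]
0.544 [-164.2  111.2]
0.498 [-170.1  120.9]
0.453 [-175.5  130.9]
0.408 [-180.5  141. ]
0.362 [-185.   151.4]
0.317 [-189.  162.]
0.272 [-192.5  172.8]
0.227 [-195.6  183.7]
0.181 [-198.2  194.7]
0.136 [-200.2  205.9]
0.091 [-201.8  217.1]
0.045 [-202.8  228.4]
0.0 [-203.3  239.7]
```

>>> apply_moves(
  commands=[
    [[0,-5,1],0,0.0],
    [[0,-14,3],0,0.0],
    [[0,-22,5.2],0,0.0],
    [[0,-32.9,8.6],0,0.0],
    [[0,-43.5,12.4],0,0.0],
    [[0,-54,16.8],0,0.0],
    [[0,-64.2,21.6],0,0.0],
    [[0,-74.3,26.8],0,0.0],
    [[0,-84.1,32.5],0,0.0],
    [[0,-93.6,38.6],0,0.0],
  ],
)

```text
time_s: 25.85
tool_pos: [0.5698, 0.0157, 0.2761]
ee_rot: [2.128, 2.31, -0.001]
contact_force: [1.3, -2.3, -0.2]
opening: 0.122
gripper_force: 30.0
```

Following well; continue down the arc.

>>> apply_moves(
  commands=[
    [[0,-9.2,6.6],0,0.0],
    [[0,-18.1,13.6],0,0.0],
    [[0,-26.7,21],0,0.0],
    [[0,-35,28.7],0,0.0],
    [[0,-42.9,36.8],0,0.0],
    [[0,-50.4,45.3],0,0.0],
    [[0,-57.6,54.1],0,0.0],
    [[0,-64.3,63.2],0,0.0],
    [[0,-70.6,72.6],0,0.0],
    [[0,-76.5,82.3],0,0.0],
  ],
)

```text
time_s: 26.68
tool_pos: [0.4941, 0.0096, 0.1935]
ee_rot: [2.128, 2.311, -0.001]
contact_force: [-0.6, -3.1, 0.7]
opening: 0.123
gripper_force: 30.0
```

>>> apply_moves(
  commands=[
    [[0,-5.4,10],0,0.0],
    [[0,-10.4,20.1],0,0.0],
    [[0,-14.9,30.5],0,0.0],
    [[0,-18.9,41.1],0,0.0],
    [[0,-22.4,51.9],0,0.0],
    [[0,-25.5,62.8],0,0.0],
    [[0,-28.1,73.8],0,0.0],
    [[0,-30.1,85],0,0.0],
    [[0,-31.7,96.2],0,0.0],
    [[0,-32.7,105],0,0.0],
  ],
)

```text
time_s: 27.52
tool_pos: [0.4621, 0.0076, 0.088]
ee_rot: [-2.129, -2.31, -0.0]
contact_force: [0.6, -2.4, 0.1]
opening: 0.126
gripper_force: 30.0
```

>>> apply_moves(
  commands=[
    [[0,-0.3,3],0,0.0],
    [[0,-0.5,6],0,0.0],
    [[0,-0.5,9],0,0.0],
    [[0,-0.5,11],0,0.0],
    [[0,-0.5,12],0,0.0],
    [[0,-0.5,13],0,0.0],
    [[0,-0.5,14],0,0.0],
    [[0,-0.5,14],0,0.0],
    [[0,-0.5,14],0,0.0],
    [[0,-0.5,14],0,0.0],
  ],
)

```text
time_s: 28.35
tool_pos: [0.4615, 0.0075, 0.0753]
ee_rot: [-2.128, -2.31, 0.0]
contact_force: [-1.5, 1.0, -2.2]
opening: 0.124
gripper_force: 30.0
```

>>> apply_moves(
  commands=[
    [[0,0,0.7],0,0.0],
    [[0,0,1.4],0,0.0],
    [[0,0,2],0,0.0],
    [[0,0,2.5],0,0.0],
    [[0,0,3],0,0.0],
    [[0,0,3],0,0.0],
    [[0,0,3],0,0.0],
    [[0,0,3],0,0.0],
    [[0,0,3],0,0.0],
    [[0,0,3],0,0.0],
  ],
)

```text
time_s: 29.18
tool_pos: [0.4615, 0.0075, 0.0747]
ee_rot: [-2.128, -2.31, 0.001]
contact_force: [-10.2, 1.3, 17.2]
opening: 0.123
gripper_force: 30.0
```

>>> apply_moves(
  commands=[
    [[0,0,2],0,0.15],
    [[0,0,1],0,0.3],
    [[0,0,1],0,0.34],
    [[0,0,1],0,0.34],
    [[0,0,1],0,0.34],
    [[0,0,-10],0,0.34],
    [[0,0,-40],0,0.34],
    [[0,0,-80],0,0.34],
    [[0,0,-110],0,0.34],
    [[0,0,-110],0,0.34],
  ],
)

```text
time_s: 30.02
tool_pos: [0.4669, 0.0071, 0.1906]
ee_rot: [2.122, 2.303, 0.013]
contact_force: [0.9, 0.8, 1.0]
opening: 0.341
gripper_force: 0.0
```

```bash
python3 - <<'E'
from h import *
import cv2
print(get_state()["contact_force"])
c=[.6067,.0192,.084]
print(proj("wrist",c2w(c,[[-.145,.06,.096]])), proj("side",c2w(c,[[.105,-.125,.098],[-.105,-.125,.098]])))
a=camera("side"); b=cv2.imread("pics/side0.png"); b=cv2.resize(b,(560,420),interpolation=cv2.INTER_AREA)[:,:,::-1]
d=np.abs(a.astype(int)-b).max(2)>50
d=cv2.morphologyEx(d.astype(np.uint8),cv2.MORPH_OPEN,np.ones((3,3)))
n,l,st,ce=cv2.connectedComponentsWithStats(d); print(st[1:][st[1:,4]>30])
E
```

```text
[0.9228 0.7675 0.9933]
[[277.1052 127.6987]] [[383.3604 218.4475]
 [319.4666 249.4309]]
[[  31    0   25    4   86]
 [  34    0  178   62 4497]
 [ 217    9   77  110 3250]
 [ 267   23   32   38  944]
 [  67   67   37   30  701]
 [   0   81   30   67  983]
 [  69   96   31   26  496]
 [ 279  121    5    7   33]
 [ 235  123   41   65  956]
 [ 283  128    7   13   58]
 [ 269  132   21   30  310]
 [   0  152    9   15   74]
 [ 302  153   11   12   92]
 [ 229  161    5    8   35]
 [   0  163   48   24  674]
 [ 278  166   21   29  270]
 [   3  169   76   47  969]
 [ 204  173   29   36  357]
 [  84  195   65  155 4363]
 [ 310  231   20   18  198]
 [   4  237   53   27  323]
 [  80  262    5   15   50]
 [   0  265    8   22  118]
 [  11  283    6    7   32]
 [ 189  282  180  138 8732]
 [ 334  290   11    7   58]
 [ 125  342   20   78 1002]
 [  30  364   17   15  159]
 [   0  371   47   49 1938]]
```

```bash
python3 -c "
from bench import job
print(job.close_job())"
```

```text
the job is handed in; nothing more can be done
None
```

I carried out every step and handed the job in after about 30 s of robot time. The press stands in the chest and the lid is shut, judging by the camera images and force readings. No verdict came back from the judge.

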